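# Close a control unit and hold it in the corner of the earth-test nest

## Robot

A 6-joint arm with a two-finger parallel gripper is mounted at the origin on the work surface; the furniture and walls round the work are solid. World frame = base frame: x ahead of the robot, y to its left, z up, the work surface at z = 0. Lengths are in mm, angles in degrees, forces in N, time in s.
With the tool pointing down it reaches from about 350 to 850 mm from the base axis. Payload 8.1 kg.
Tool frame: the origin (TCP) lies on the centre line of the jaws, within the pads' length; the fingertips stand 19 mm ahead of it and the grasp point (between the pads) is the TCP; z points along the fingers, y is the direction in which the jaws open and shut (so a half turn about z gives the same grasp; the last joint's range is limited). The gripper opens to 85 mm and grips with 20 to 120 N. Pads are 22 mm wide; open, the fingers measure 114 mm over their backs; the gripper's body (76 mm by 85 mm) begins 54 mm behind the grasp point. The pads swing forward as they close: fully open they stand 13 mm farther back than shut.
Start: joints at [61.398, 7.471, 85.268, -0, 87.261, -4.893], TCP at [241.235, 549.374, 250.292] pointing down, gripper open.
Joint ranges: [-169.43, 169.43], [-51.17, 129.36], [1.28, 143.12], [-76.62, 256.62], [0, 156.53], [-152.29, 152.29]. Speed limits (degrees/s): [136.94, 136.94, 159.86, 180, 180, 180].

## Interface

Orientations are given as [roll, pitch, yaw] about the fixed x, y, z axes, in that order (R = Rz(yaw) Ry(pitch) Rx(roll)).
In Python, from bench import r, viewer gives the robot as it stands.
- The arm moves only by the tool carry_out, never from a script. Its argument "commands" is a list that holds one entry, the list of rows, each a list of 7 numbers: the finger opening in mm, from 0 to 85.4, then the shift along the tool's x, y, z in mm, then the turn, a rotation vector about the tool's x, y, z in degrees. A call has 1 to 5 rows; each row is the pose to reach, as a shift and turn from the pose commanded when the call began, along the tool's axes at that moment; what a row does not reach only later rows make up. A row lasts 1/8 s, in which the tool goes at most 62.5 mm and 10.7 degrees, less where a joint would pass 70% of its speed; a pose out of reach is approached as far as the arm can. A call with a gripper value outside its range is refused whole. The fingers move at their own pace and stop on an object; "grip_force" is the grip in N (left out, the last holds). Time passes only in rows, so rows that repeat a pose let the fingers close. It gives the time, the measured TCP pose, the force and the opening at its end, in the units of the state.
- r.sense(): the state, without advancing time (a new reading comes with each control period).
- viewer.snapshot(name): name is "scene" or "side" or "wrist"; returns the picture (480x640x3 uint8, red, green, blue); there is no depth.
- viewer.calibration(name): a dict with "camera_matrix" (3x3 intrinsics, pixels), "rvec" (rotation vector, rad) and "tvec" (3), from world to camera coordinates, as OpenCV has them. Camera axes: x right, y down, z forward; pixel columns grow to the right and rows downward; lengths in mm; the calibration is good to about 2 mm. The wrist camera is an equidistant fisheye: a pixel r from the principal point sees the ray r / f radians off the axis. A picture is of the moment at which its call begins: read the wrist's pose just before it. calibration takes no time and is no camera call; for the wrist camera it gives the pose at the moment of the call.
- r.hand_in(): hands the job in, once; it reports no verdict.
The state is a dict: "time": time; "joint_pos": joint angles; "qd": joint speeds; "joint_efforts": joint torques, N m; "tool_pos": TCP position; "tcp_rot": TCP orientation; "ft_force": force on the tool from outside, world axes, zero at the start; "wrist_torque": the same for the moment, N m; "finger_gap": finger opening in mm.
Only numpy, scipy, OpenCV 4.12 (cv2) and the standard library are available. Lean on these libraries where they do the work, as an engineer would, in place of code of your own. Each camera call takes 0.05 s, during which the arm holds its last target. There are 200 camera calls.

## Task

Close the grill's control unit: slide the circuit card fully home into the open aluminium case, so that its black cap sits on the rim. Then stand the closed unit in the earth-test nest, its long side along the long stop bar, press it firmly into the corner so that it bears on both steel stop bars with both brass plungers pushed in, and finish while still holding it pressed there for the test. Leave the multimeter, screwdriver, parts bin and knob where they are.

Things in the scene. Friction and masses are not known exactly. Their poses are not given: they have to be found in the camera images.
- case: loose bare aluminium case standing upright, open at the top: 36 (x) x 60 (y) x 60 (z) mm, about 0.22 kg, walls and floor 3 mm. Origin: centre of its underside, z up. Grip it across its 36 mm from above, over the card's cap, which stays inside its outline
- case_mouth (a point): centre of the case's open top (60 mm above its underside), axes as the case. Inside, on each narrow wall (y = -27 and +27), two vertical ribs 5 mm deep leave a groove 5 mm wide in x in the middle plane x = 0 for a board edge; it flares to about 15 mm width in its upper part, from 16 to 4 mm below the rim
- card: loose control card, 70 g, on edge in the stand: green board 2.4 (x) x 51 (y) x 46 (z) mm, lower corners cut by 5 mm, parts on its faces up to 11 mm out; on its top edge a black cap 32 x 57 x 4 mm. Origin: middle of the board's lower edge; cap underside at z = 46 mm. It goes into the case from above, either way round; fully home the cap lies on the rim, the origin 14 mm above the case's underside
- card_grip (a point): where to grip the card: the green screw-terminal strip on top of the cap, 12 (x) x 32 (y) mm, from z = 50 (cap's top) to 66 mm above the card's origin; this point is its middle at z = 58 mm, axes as the card; grip across the 12 mm
- card_stand: black plastic stand with two slotted posts that holds the card on edge, fixed to the bench; base 60 x 92 x 10 mm, posts up to z = 32 mm, slots 4 mm wide in its plane x = 0. Origin: centre of its underside; the card stands on the base at z = 10 mm, its axes like the stand's, and is lifted straight up out of the slots
- nest: earth-test nest, fixed to the bench: grey base plate 160 (x) x 180 (y) mm, its top 12 mm above the bench, with two steel stop bars on it, 16 mm thick and 20 mm high (top 32 mm above the bench). Origin: on the bench under the plate's centre, z up. Long stop: along y, from y = -76 to +44, its face at x = +50 looking to -x. Short stop: along x, from x = -47 to +43, its face at y = +55 looking to -y
- long_stop: the long steel stop bar of the nest, 16 x 120 x 20 mm; origin: the middle of its lower front edge (on the plate, nest x = 50, y = -16); axes as the nest
- short_stop: the short steel stop bar of the nest, 90 x 16 x 20 mm; origin: the middle of its lower front edge (on the plate, nest x = -2, y = 55); axes as the nest
- corner (a point): the point on the plate's top where the planes of the two stop faces meet (nest x = 50, y = 55, z = 12 mm), axes as the nest: the case belongs at -x and -y of it, so that seated its middle is at x = -18, y = -30 mm from here (60 mm side along the long stop); to bear on both stops it takes about 15 N each way, as friction and the springs resist
- long_plunger (a joint): sprung brass contact plunger, 7.6 mm thick with a round nose, in the long stop, at nest y = 25 mm, 11.5 mm above the plate; 0 = out, standing 5 mm proud of the stop's face, 0.005 m = pushed flush; the spring pushes back with 1.5 N at first and 3 N when flush
- short_plunger (a joint): the same kind of plunger in the short stop, at nest x = 32 mm, 11.5 mm above the plate; 0 = out by 5 mm, 0.005 m = flush; 1.5 to 3 N
- multimeter: green and black hand multimeter lying on its back, 150 x 70 x 38 mm, origin centre of its underside; leave it alone
- screwdriver: red-handled screwdriver lying on the bench, 207 mm long, along its own y; origin centre of its underside; leave it alone
- bin: blue open-front parts bin, 132 x 106 x 56 mm, origin centre of its underside; leave it alone
- knob: black round control knob, 41 mm across, 20 mm high, origin centre of its underside; leave it alone

How it is judged (in metres and radians):
On the way:
1. the card is fully home in the upright case, its cap on the rim (within 2 mm) (z of card in the frame of case between 0.011 and 0.016 m and horizontal distance between card and case below 0.006 m and angle between the z axis of card and the z axis of case, either way round below 0.08 rad and angle between case's own z axis and vertical below 0.08 rad), for 0.2 s.
At the end, for the whole second after the job is handed in: Fingers on the unit (>1 N); case bearing on both steel stops at once (>0.7 N each), both plungers in by >3.7 of 5 mm; case upright on the plate (3 mm, 0.06 rad), long side along the long stop (0.05 rad), at rest; card home within 2 mm (value of joint each of long_plunger, short_plunger above 0.0037 m and contact force between case and long_stop above 0.7 N and contact force between case and short_stop above 0.7 N and (contact force between the fingers and case above 1 N or contact force between the fingers and card above 1 N) and angle between the y axis of case and the y axis of nest, either way round below 0.05 rad and angle between case's own z axis and vertical below 0.06 rad and z of case in the frame of corner below 0.003 m and x of case in the frame of corner below -0.014 m and y of case in the frame of corner below -0.026 m and z of card in the frame of case below 0.016 m and linear speed of case below 0.02 m/s); the arm keeps its last pose, push and grip.
It fails at once if a bystander (multimeter, screwdriver, bin or knob) is pushed more than 20 mm (distance of any of multimeter, screwdriver, bin, knob from where it was at the start of the episode above 0.02 m).
It also fails if it takes over 72 s, if anything falls off the work surface, if the arm or the gripper's body presses on something with over 40 N, if the wrist force passes 120 N, or if a joint passes its speed limit or range.

## Working session

There is one attempt and no reset: what is moved stays moved. The work goes in short steps, Python scripts to look and compute and a tool call to move; the robot and the scene stay as the last step left them, time stands still between calls to the robot, and variables do not carry over. Pictures are saved under pics/ and viewed, about 8 in all and at most 12, crops included, and the job is handed in when it is done.

Besides the shell and the picture viewer there is one more tool, called after ">>>" as a command line: name --argument value ..., lists and objects as JSON in quotes. carry_out: Moves the arm, as the interface text tells. Its arguments: {"type":"object","properties":{"commands":{"type":"array","items":{"type":"array","items":{"type":"array","items":{"type":"number"}}}},"grip_force":{"type":"number"}},"required":["commands"]}

```bash
mkdir -p pics; ls; cat > h.py <<'E'
import numpy as np, cv2
from bench import r, viewer
def snap(n,f):
    im=viewer.snapshot(n); cv2.imwrite('pics/'+f,im[:,:,::-1]); return im
E
python3 - <<'E'
from h import *
s=r.sense(); print(s)
for n in('scene','side','wrist'):
    c=viewer.calibration(n); print(n,c); snap(n,n+'0.png')
E
```

```text
pics
{'time': 0.0, 'joint_pos': array([ 6.14005341e+01,  7.51405655e+00,  8.53290631e+01, -3.05133434e-03,
        8.72601065e+01, -4.89199469e+00]), 'qd': array([-0.01167255, -0.03958625, -0.07946625, -0.02910024, -0.00689351,
        0.0443632 ]), 'joint_efforts': array([ 2.08161160e-03, -5.69409049e+01, -5.00549340e+01, -2.63153134e-05,
        1.50970789e-02, -3.92753896e-05]), 'tool_pos': array([240.98447272, 548.92815302, 249.25741819]), 'tcp_rot': array([-1.79896890e+02, -5.76640479e-03,  1.56292672e+02]), 'ft_force': array([ 0.20029335,  0.6595496 , -0.16764865]), 'wrist_torque': array([-0.0451274 , -0.04668973, -0.06497527]), 'finger_gap': 85.63950468880037}
scene {'camera_matrix': array([[540.08454062,   0.        , 320.81077738],
       [  0.        , 540.08454062, 234.80986952],
       [  0.        ,   0.        ,   1.        ]]), 'rvec': array([ 1.84615255, -1.06170265,  0.64501154]), 'tvec': array([-248.9604146 ,  309.53641422,  813.10254223])}
side {'camera_matrix': array([[493.33426097,   0.        , 328.53700094],
       [  0.        , 493.33426097, 241.05125646],
       [  0.        ,   0.        ,   1.        ]]), 'rvec': array([ 1.15453382,  1.9924071 , -1.26028481]), 'tvec': array([ 238.57785608, -161.37263036, 1755.44483851])}
wrist {'camera_matrix': array([[371.64829954,   0.        , 320.93120163],
       [  0.        , 371.64829954, 238.69026084],
       [  0.        ,   0.        ,   1.        ]]), 'rvec': array([-2.43171249, -1.58845667, -0.21455188]), 'tvec': array([-598.26885092,  -34.75105465,  378.49421687])}
```

View pics/scene0.png

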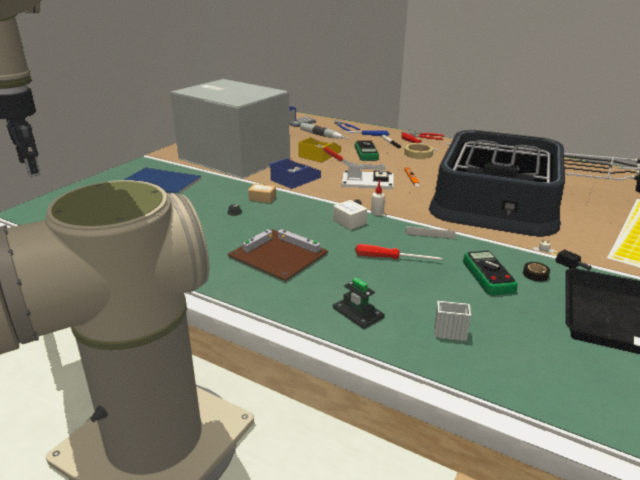

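View pics/side0.png

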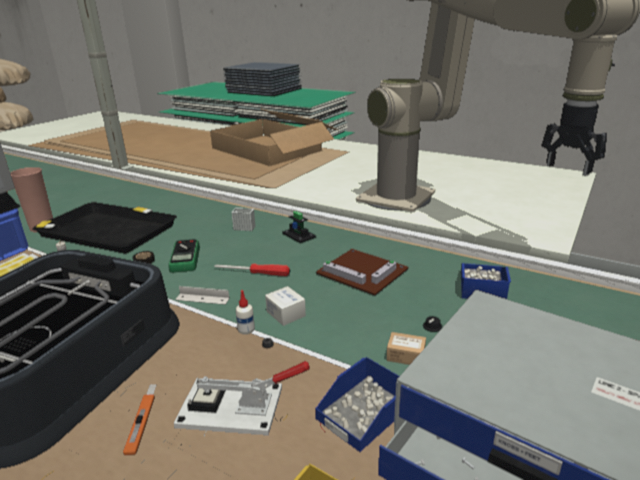

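View pics/wrist0.png

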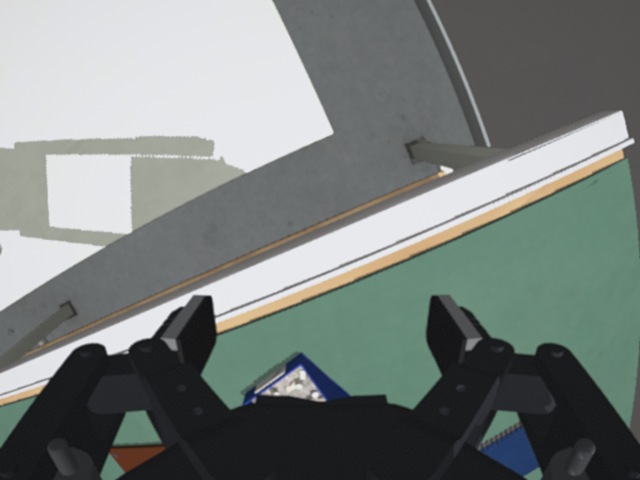

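Scene view: case at about (452,320), card and stand at (359,300), and nest (brown plate, two grey bars) at (278,252). The side view shows them at (243,218), (298,228) and (362,270). I'll work out rough positions and the camera mount.

```bash
cat >> h.py <<'E'
def cam(n,c=None):
    c=c or viewer.calibration(n); R=cv2.Rodrigues(np.array(c['rvec']))[0]; return c['camera_matrix'],R,np.array(c['tvec']).ravel()
def ray(n,uv,c=None):
    K,R,t=cam(n,c); p=np.array([(uv[0]-K[0,2])/K[0,0],(uv[1]-K[1,2])/K[1,1]])
    if n=='wrist':
        th=np.linalg.norm(p); d=np.r_[np.sin(th)*p/max(th,1e-9),np.cos(th)]
    else: d=np.r_[p,1]
    return -R.T@t, R.T@(d/np.linalg.norm(d))
def onz(n,uv,z,c=None):
    o,d=ray(n,uv,c); return o+d*(z-o[2])/d[2]
def proj(n,P,c=None):
    K,R,t=cam(n,c); q=np.atleast_2d(P)@R.T+t
    if n=='wrist':
        rr=np.linalg.norm(q[:,:2],axis=1); th=np.arctan2(rr,q[:,2]); a=q[:,:2]*(th/rr)[:,None]
    else: a=q[:,:2]/q[:,2:]
    return a*[K[0,0],K[1,1]]+K[:2,2]
E
python3 - <<'E'
from h import *
from scipy.spatial.transform import Rotation as Ro
np.set_printoptions(precision=1,suppress=True)
for n,uv,z in [('scene',(453,307),60),('side',(243,210),60),('scene',(360,284),76),('side',(298,213),76),('scene',(278,252),12),('side',(362,270),12),('scene',(258,240),32),('scene',(299,240),32),('side',(348,274),32),('side',(389,270),32),('scene',(400,252),15),('scene',(490,268),30)]: print(n,uv,onz(n,uv,z))
s=r.sense(); T=Ro.from_euler('xyz',s['tcp_rot'],degrees=True).as_matrix()
K,R,t=cam('wrist'); print('cam in tool',T.T@(-R.T@t-s['tool_pos']),'axes cols in tool',T.T@R.T, T)
im=[cv2.imread('pics/scene0.png')[200:350,210:510],cv2.imread('pics/side0.png')[190:300,180:420]]
a=cv2.resize(im[0],(600,300),interpolation=3); b=cv2.resize(im[1],(600,275),interpolation=3)
cv2.imwrite('pics/crop1.png',np.vstack([a,b]))
E
```

```text
scene (453, 307) [ 475.6 -300.4   60. ]
side (243, 210) [ 472.4 -300.    60. ]
scene (360, 284) [ 434.5 -124.9   76. ]
side (298, 213) [ 445.  -115.9   76. ]
scene (278, 252) [547.2 145.6  12. ]
side (362, 270) [555.  149.3  12. ]
scene (258, 240) [542.1 199.3  32. ]
scene (299, 240) [592.6 114.6  32. ]
side (348, 274) [620.4 144.5  32. ]
side (389, 270) [555.1 223.4  32. ]
scene (400, 252) [ 691.5 -107.3   15. ]
scene (490, 268) [ 703.1 -316.    30. ]
cam in tool [  68.3   -0.5 -123. ] axes cols in tool [[-0.  -1.  -0.3]
 [ 1.   0.  -0. ]
 [ 0.  -0.3  1. ]] [[-0.9  0.4 -0. ]
 [ 0.4  0.9 -0. ]
 [ 0.  -0.  -1. ]]
```

View pics/crop1.png

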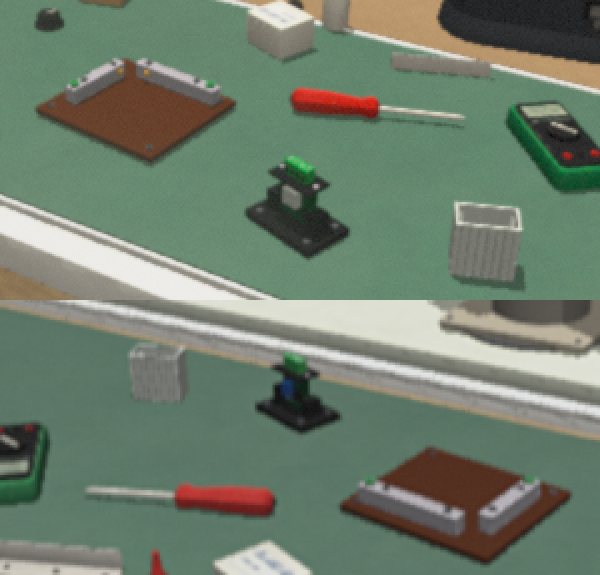

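```bash
python3 - <<'E'
from h import *
np.set_printoptions(precision=1,suppress=True)
S=lambda x,y:(210+x/2,200+y/2); D=lambda x,y:(180+x*.4,190+(y-300)*.4)
def show(l,n,pts,z):
    f=S if n=='scene' else D
    P=np.array([onz(n,f(*p),z) for p in pts])[:,:2]; e=np.roll(P,-1,0)-P
    print(l,n,P.tolist(),P.mean(0),np.linalg.norm(e,axis=1),np.degrees(np.arctan2(e[:,1],e[:,0])))
show('stand','scene',[(247,209),(308,250),(348,226),(287,193)],10)
show('stand','side',[(257,406),(306,431),(339,413),(290,392)],10)
show('nest','scene',[(38,107),(150,160),(235,101),(122,58)],12)
show('nest','side',[(341,504),(487,560),(570,493),(432,447)],12)
show('case','scene',[(453,229),(519,236),(522,208),(455,203)],60)
show('case','side',[(132,351),(136,346),(186,347),(181,353)],60)
E
```

```text
stand scene [[429.79426259208986, -69.89145213505583], [400.4754764914873, -153.44360155658399], [455.85339695264116, -171.04832814971553], [476.2065390780429, -92.28129614730625]] [ 440.6 -121.7] [88.5 58.1 81.4 51.5] [-109.3  -17.6   75.5  154.2]
stand side [[461.0827724376147, -163.335721001425], [490.0719623541888, -74.41859648872423], [431.4390547604967, -66.50144374913236], [408.76540211775136, -151.10542984216443]] [ 447.8 -113.8] [93.5 59.2 87.6 53.7] [  71.9  172.3 -105.   -13.2]
nest scene [[481.9547669464702, 241.47356044691367], [453.43483202019326, 64.1843685962516], [613.8969203427782, 47.48869228878391], [636.3210364815293, 227.20596946607407]] [546.4 145.1] [179.6 161.3 181.1 155. ] [-99.1  -5.9  82.9 174.7]
nest side [[617.3911640162613, 51.624223496518084], [642.1480475635709, 227.2498819483029], [485.9243860432982, 245.89094882249202], [461.0462406871043, 72.91230720455428]] [551.6 149.4] [177.4 157.3 174.8 157.8] [ 82.  173.2 -98.2  -7.8]
case scene [[437.2231769539075, -281.448852136622], [457.78825195626194, -337.1668350842983], [502.5204944373483, -327.00618805831937], [477.8801096828227, -269.269991121187]] [ 468.9 -303.7] [59.4 45.9 62.8 42.4] [ -69.7   12.8  113.1 -163.3]
case side [[489.5373428834753, -325.74057602051505], [474.69453340105406, -332.00759128751065], [448.3615479738578, -275.00475047888415], [466.478362274099, -268.3872237505411]] [ 469.8 -300.3] [16.1 62.8 19.3 61.8] [-157.1  114.8   20.1  -68.1]
```

```bash
cat >> h.py <<'E'
from scipy.spatial.transform import Rotation as Ro
import json,os
def plan(wps,cmd,mm=58,deg=9.5,save=True):
    """wps: (x,y,z,yaw) world, tool down; prints last-row shift/turn of each call in tool axes of its start"""
    p=np.array(cmd,float)
    for w in wps:
        w=np.array(w,float); d=w-p; d[3]=(d[3]+180)%360-180
        n=int(max(1,np.ceil(np.linalg.norm(d[:3])/mm),np.ceil(abs(d[3])/deg))); k=int(np.ceil(n/5))
        for i in range(k):
            T=Ro.from_euler('xyz',[180,0,p[3]],degrees=True); s=T.inv().apply(d[:3]/k)
            print('rows',int(np.ceil(n/k)),'shift',np.round(s,2),'turn z',round(-d[3]/k,2)); p=p+d/k
    json.dump(p.tolist(),open('cmd.json','w')) if save else 0
def C(): return json.load(open('cmd.json'))
def st():
    s=r.sense(); print('t',round(s['time'],2),'pos',np.round(s['tool_pos'],1),'rot',np.round(s['tcp_rot'],2),'F',np.round(s['ft_force'],1),'gap',round(float(s['finger_gap']),1))
E
python3 -c "
from h import *
plan([(440,-128,220,74)],(241.235,549.374,250.292,156.293))"
```

```text
rows 5 shift [-151.45 -180.1    10.1 ] turn z 27.43
rows 5 shift [-217.39  -90.08   10.1 ] turn z 27.43
rows 5 shift [-234.44   20.19   10.1 ] turn z 27.43
```

>>> carry_out --commands '[[[85,-30,-36,2,0,0,5.5],[85,-60,-72,4,0,0,11],[85,-91,-108,6,0,0,16.5],[85,-121,-144,8,0,0,22],[85,-151.45,-180.1,10.1,0,0,27.43]]]'

```text
time: 0.78
tool_pos: [307.6, 322.1, 239.9]
tcp_rot: [-180.0, 0.0, 128.7]
ft_force: [1.3, 0.4, 0.5]
finger_gap: 85.1
```

>>> carry_out --commands '[[[85,-43.5,-18,2,0,0,5.5],[85,-87,-36,4,0,0,11],[85,-130.5,-54,6,0,0,16.5],[85,-174,-72,8,0,0,22],[85,-217.39,-90.08,10.1,0,0,27.43]]]'

```text
time: 1.4
tool_pos: [373.8, 96.3, 230.0]
tcp_rot: [180.0, 0.0, 101.3]
ft_force: [-0.1, -0.2, -0.1]
finger_gap: 84.8
```

>>> carry_out --commands '[[[85,-47,4,2,0,0,5.5],[85,-94,8,4,0,0,11],[85,-141,12,6,0,0,16.5],[85,-188,16,8,0,0,22],[85,-234.44,20.19,10.1,0,0,27.43]]]'

```text
time: 2.02
tool_pos: [440.1, -129.6, 219.8]
tcp_rot: [180.0, -0.0, 73.8]
ft_force: [0.4, -0.3, -0.0]
finger_gap: 85.0
```

>>> carry_out --commands '[[[85,0,0,0,0,0,0]]]'

```text
time: 2.15
tool_pos: [439.9, -130.5, 219.4]
tcp_rot: [-179.9, 0.0, 73.7]
ft_force: [-0.0, 0.4, 0.0]
finger_gap: 85.5
```

```bash
python3 - <<'E'
from h import *
st(); c=viewer.calibration('wrist'); json.dump({k:np.array(v).tolist() for k,v in c.items()},open('c1.json','w')); snap('wrist','w1.png'); st()
E
```

```text
t 2.15 pos [ 439.9 -130.5  219.4] rot [-1.7994e+02  3.0000e-02  7.3730e+01] F [-0.   0.4  0. ] gap 85.5
t 2.2 pos [ 439.7 -128.9  219.4] rot [-1.7992e+02 -2.0000e-02  7.3870e+01] F [-0.6 -0.7 -0.5] gap 85.0
```

View pics/w1.png

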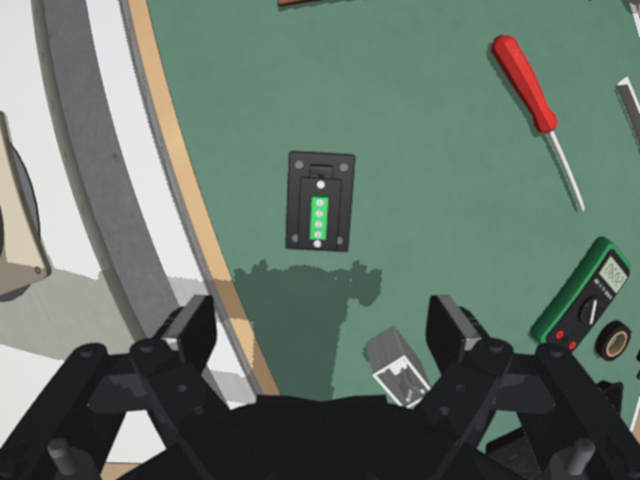

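Wrist view: stand base corners are about (289,152), (355,155), (347,250) and (286,248). The green strip is centred at (318,218) and the case mouth at about (403,380).

```bash
cat >> h.py <<'E'
def green(im,box):
    x0,y0,x1,y1=box; h=cv2.cvtColor(im[y0:y1,x0:x1],cv2.COLOR_RGB2HSV)
    m=cv2.inRange(h,(50,150,90),(75,255,255)); ys,xs=np.nonzero(m); return np.c_[xs+x0,ys+y0].astype(float)
E
python3 - <<'E'
from h import *
np.set_printoptions(precision=1,suppress=True)
c=json.load(open('c1.json')); c={k:np.array(v) for k,v in c.items()}
im=cv2.imread('pics/w1.png')[:,:,::-1]
g=green(im,(300,180,340,260)); print(len(g),g.min(0),g.max(0))
P=np.array([onz('wrist',p,76,c)[:2] for p in g],np.float32); print('strip',cv2.minAreaRect(P), P.mean(0))
def q(l,pts,z):
    P=np.array([onz('wrist',p,z,c) for p in pts])[:,:2]; e=np.roll(P,-1,0)-P
    print(l,P.tolist(),P.mean(0),np.linalg.norm(e,axis=1),np.degrees(np.arctan2(e[:,1],e[:,0])))
q('base',[(289,152),(355,155),(347,250),(286,248)],10)
q('case',[(374,372),(407,356),(431,395),(400,409)],60)
E
```

```text
376 [310. 195.] [327. 239.]
strip ((440.3650207519531, -121.07905578613281), (32.74398422241211, 11.811178207397461), 69.95183563232422) [ 440.5 -120.9]
base [[427.45776416838964, -70.19778702061419], [483.0852497089343, -89.21292768673281], [452.6871714791553, -172.45551273851294], [398.2510921562036, -154.55828790329338]] [ 440.4 -121.6] [58.8 88.6 57.3 89.3] [ -18.9 -110.1  161.8   70.9]
case [[447.5818040025274, -278.9132435082924], [480.79388731231086, -271.0180282502245], [496.23285049095216, -327.48521971070716], [462.7777030118852, -334.57631220888993]] [ 471.8 -303. ] [34.1 58.5 34.2 57.7] [  13.4  -74.7 -168.   105.3]
```

```bash
python3 -c "
from h import *
plan([(474,-313,200,105),(545,120,240,83)],(440,-128,220,74))"
```

```text
rows 4 shift [-168.46   83.68   20.  ] turn z -31.0
rows 4 shift [199.93  90.32 -20.  ] turn z 11.0
rows 4 shift [213.5   50.52 -20.  ] turn z 11.0
```

>>> carry_out --commands '[[[85,-42,21,5,0,0,-7.75],[85,-84,42,10,0,0,-15.5],[85,-126,63,15,0,0,-23.25],[85,-168.46,83.68,20,0,0,-31],[85,-168.46,83.68,20,0,0,-31]]]'

```text
time: 2.82
tool_pos: [473.8, -314.1, 198.9]
tcp_rot: [-179.9, -0.1, 105.1]
ft_force: [-0.5, 1.0, 0.3]
finger_gap: 85.2
```

>>> carry_out --commands '[[[85,0,0,0,0,0,0],[85,0,0,0,0,0,0]]]'

```text
time: 3.08
tool_pos: [474.3, -311.6, 200.4]
tcp_rot: [180.0, 0.0, 105.1]
ft_force: [-0.5, -0.1, 0.5]
finger_gap: 85.2
```

```bash
cat >> h.py <<'E'
def wsnap(k):
    st(); c=viewer.calibration('wrist'); json.dump({a:np.array(v).tolist() for a,v in c.items()},open(f'c{k}.json','w')); return snap('wrist',f'w{k}.png')
def lc(k): return {a:np.array(v) for a,v in json.load(open(f'c{k}.json')).items()}, cv2.imread(f'pics/w{k}.png')[:,:,::-1]
E
python3 -c "
from h import *
wsnap(2)"
```

```text
t 3.08 pos [ 474.3 -311.6  200.4] rot [179.98   0.   105.06] F [-0.5 -0.1  0.5] gap 85.2
```

>>> carry_out --commands '[[[85,50,22.5,-5,0,0,2.75],[85,100,45,-10,0,0,5.5],[85,150,67.5,-15,0,0,8.25],[85,199.93,90.32,-20,0,0,11]]]'

```text
time: 3.62
tool_pos: [509.4, -94.0, 220.8]
tcp_rot: [179.9, 0.0, 93.9]
ft_force: [0.4, -1.3, -0.4]
finger_gap: 84.7
```

>>> carry_out --commands '[[[85,53.5,12.5,-5,0,0,2.75],[85,107,25,-10,0,0,5.5],[85,160,38,-15,0,0,8.25],[85,213.5,50.52,-20,0,0,11],[85,213.5,50.52,-20,0,0,11]]]'

```text
time: 4.25
tool_pos: [544.7, 124.5, 240.9]
tcp_rot: [179.9, -0.1, 83.3]
ft_force: [1.1, -0.5, -0.9]
finger_gap: 84.8
```

>>> carry_out --commands '[[[85,0,0,0,0,0,0],[85,0,0,0,0,0,0]]]'

```text
time: 4.5
tool_pos: [544.7, 119.1, 239.9]
tcp_rot: [-180.0, 0.0, 83.0]
ft_force: [0.8, 0.4, 0.0]
finger_gap: 85.1
```

```bash
python3 -c "
from h import *
b=wsnap(3); a=lc(2)[1]
cv2.imwrite('pics/ab.png',np.hstack([cv2.resize(a[130:330,220:420],(400,400),interpolation=3),cv2.resize(b[50:350,170:470],(400,400),interpolation=3)])[:,:,::-1])
"
```

```text
t 4.5 pos [544.7 119.1 239.9] rot [-1.7999e+02  2.0000e-02  8.2950e+01] F [0.8 0.4 0. ] gap 85.1
```

View pics/ab.png

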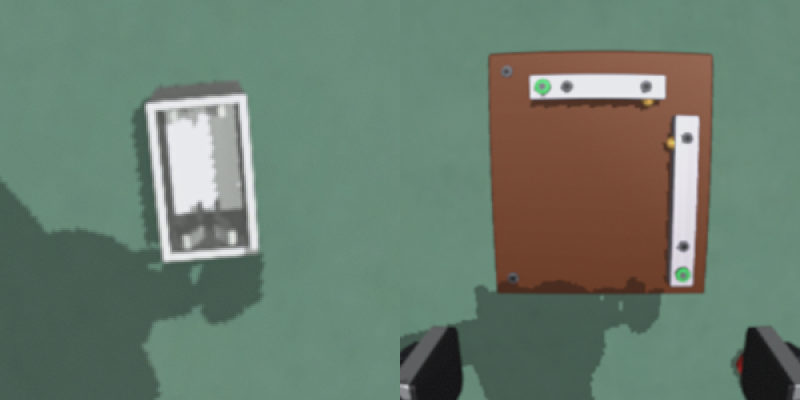

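Crop shows the case rim corners (crop, 2x) at (147,103), (246,94), (259,249) and (164,262). The nest plate and both bars are clear. I'll fit models to these points.

```bash
python3 - <<'E'
from h import *
from scipy.optimize import least_squares
np.set_printoptions(precision=2,suppress=True)
def fit(k,M,px,x0):
    c=lc(k)[0]; M=np.array(M,float); px=np.array(px)
    W=lambda q: np.c_[M[:,:2]@Ro.from_euler('z',q[2],degrees=True).as_matrix()[:2,:2].T+q[:2],M[:,2]]
    s=least_squares(lambda q:(proj('wrist',W(q),c)-px).ravel(),x0,x_scale=[1,1,1]); print(s.x,'res',s.fun.reshape(-1,2).tolist())
f=lambda L:[(220+x/2,130+y/2) for x,y in L]; g=lambda L:[(170+(x-400)*.75,50+y*.75) for x,y in L]
fit(2,[(-18,30,60),(18,30,60),(18,-30,60),(-18,-30,60)],f([(147,103),(246,94),(259,249),(164,262)]),[471,-303,15])
P=[(-80,90,12),(80,90,12),(80,-90,12),(-80,-90,12)]; pp=g([(489,54),(713,54),(705,293),(499,292)])
B=[(50,44,32),(66,44,32),(66,-76,32),(50,-76,32),(-47,71,32),(43,71,32),(43,55,32),(-47,55,32)]; bb=g([(675,116),(699,116),(694,286),(671,285),(530,75),(665,75),(665,99),(530,98)])
fit(3,P,pp,[549,147,-7]); fit(3,B,bb,[549,147,-7]); fit(3,P+B,pp+bb,[549,147,-7])
plan([(440.4,-121.2,180,70.3),(440.4,-121.2,71,70.3)],(545,120,240,83))
E
```

```text
[ 472.39 -303.24   20.73] res [[-0.7024858540285663, -0.36350390169678803], [0.15695427463924716, -0.8538790694188663], [0.45976653020613867, 1.6705143124931965], [0.12020342202936263, -0.31575829246958165]]
[547.61 144.16  -6.97] res [[-0.6259785986370048, -0.8940957221817314], [1.1034475333389082, -1.1450843414998815], [0.672116075934241, 0.7413899159936932], [-1.184318063018054, 1.6778397114883887]]
[547.03 143.9   -6.91] res [[0.5872880199208907, -0.7700048345250821], [0.24840319098905184, -0.2500059351788195], [-0.7420324898476451, 0.06957093083713062], [0.0256426308944242, 0.9807789679064172], [-0.5451421460413712, 0.15419358412844986], [0.4468867244197554, -0.27855933871083494], [0.3713342249932339, -0.47856131673339064], [-0.36685026244424535, 0.675422532149426]]
[547.19 143.98  -6.94] res [[-1.0744102620864169, -0.58938110342973], [0.6538379508469916, -0.9793626996243745], [0.3324270213207683, 0.9174103537170595], [-1.4934821737220432, 1.9212763602832865], [0.7745059962861092, -0.855247377456152], [0.43284599977641847, -0.3254133472458136], [-0.6206301593313697, -0.004192503751312415], [0.14803118551537864, 0.899952489540226], [-0.34544289593361555, 0.010291502580344059], [0.6487248303682804, -0.36580128345897833], [0.565152886007013, -0.5673352145248458], [-0.176145237434298, 0.5319062083337371]]
rows 5 shift [-252.15  -74.43   60.  ] turn z 12.7
rows 2 shift [ -0.  -0. 109.] turn z -0.0
```

>>> carry_out --commands '[[[85,-50,-15,12,0,0,2.5],[85,-101,-30,24,0,0,5],[80,-151,-45,36,0,0,7.6],[60,-202,-60,48,0,0,10.2],[40,-252.15,-74.43,60,0,0,12.7]]]'

```text
time: 5.18
tool_pos: [439.1, -123.5, 179.8]
tcp_rot: [180.0, 0.0, 70.1]
ft_force: [0.3, 0.6, 0.2]
finger_gap: 45.3
```

>>> carry_out --commands '[[[30,0,0,20,0,0,0],[30,0,0,50,0,0,0],[30,0,0,75,0,0,0],[30,0,0,92,0,0,0],[30,0,0,98,0,0,0]]]'

```text
time: 5.8
tool_pos: [439.6, -121.4, 81.1]
tcp_rot: [-179.9, -0.0, 70.2]
ft_force: [-0.1, 0.6, -0.3]
finger_gap: 29.9
```

>>> carry_out --commands '[[[30,0,0,0,0,0,0],[30,0,0,0,0,0,0]]]'

```text
time: 6.05
tool_pos: [441.1, -121.5, 83.0]
tcp_rot: [179.9, 0.0, 70.3]
ft_force: [-0.5, 0.3, -0.4]
finger_gap: 30.2
```

```bash
python3 - <<'E'
from h import *
np.set_printoptions(precision=1,suppress=True)
im=wsnap(4); c=lc(4)[0]
g=green(im,(220,200,420,420)); print(len(g),g.min(0),g.max(0))
P=np.array([onz('wrist',p,76,c)[:2] for p in g],np.float32); print('strip',cv2.minAreaRect(P), P.mean(0))
cv2.imwrite('pics/v4.png',cv2.resize(im[200:420,200:440],(720,660)[:2],interpolation=3)[:600,:,::-1])
E
```

```text
t 6.05 pos [ 441.1 -121.5   83. ] rot [179.9   0.   70.3] F [-0.5  0.3 -0.4] gap 30.2
1589 [304. 267.] [334. 349.]
strip ((441.15234375, -119.1426010131836), (36.048187255859375, 11.723227500915527), 70.47869110107422) [ 441.2 -119.1]
```

View pics/v4.png

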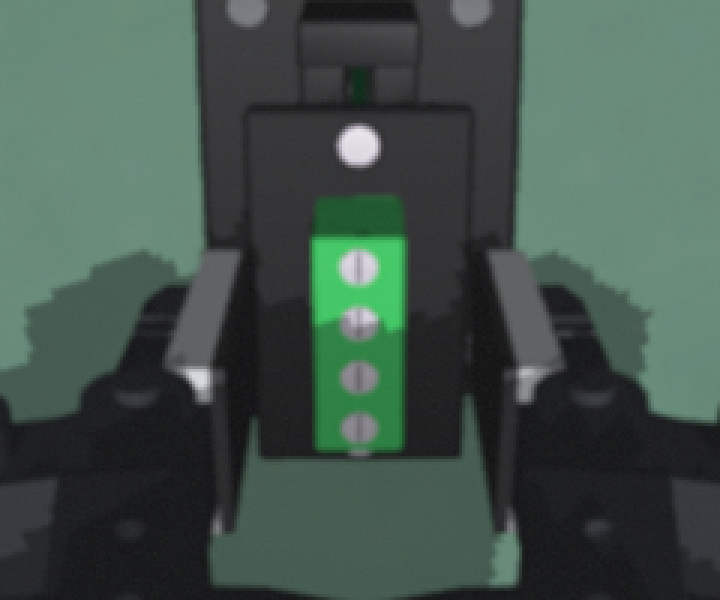

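Strip centred between the fingers (crop x about 358, against 365 mid-jaw). Closing on it.

>>> carry_out --commands '[[[8,0,0,0,0,0,0],[8,0,0,0,0,0,0],[8,0,0,0,0,0,0],[8,0,0,0,0,0,0],[8,0,0,0,0,0,0]]]' --grip_force 40

```text
time: 6.72
tool_pos: [441.0, -121.4, 82.8]
tcp_rot: [179.9, 0.0, 70.3]
ft_force: [-1.1, 0.5, 6.1]
finger_gap: 11.2
```

>>> carry_out --commands '[[[8,0,0,-5,0,0,0],[8,0,0,-20,0,0,0],[8,0,0,-45,0,0,0],[8,0,0,-70,0,0,0],[8,0,0,-90,0,0,0]]]'

```text
time: 7.35
tool_pos: [440.6, -121.3, 174.1]
tcp_rot: [179.9, 0.0, 70.3]
ft_force: [0.5, 0.3, -0.6]
finger_gap: 10.6
```

```bash
python3 - <<'E'
from h import *
st()
plan([(472.4,-303.2,172,110.7),(472.4,-303.2,140,110.7)],(440.4,-121.2,172,70.3))
im=wsnap(5); cv2.imwrite('pics/v5.png',cv2.resize(im[150:450,160:480],(640,600),interpolation=3)[:,:,::-1])
E
```

```text
t 7.35 pos [ 440.6 -121.3  174.1] rot [179.93   0.    70.3 ] F [ 0.5  0.3 -0.6] gap 10.6
rows 5 shift [-160.56   91.48    0.  ] turn z -40.4
rows 1 shift [ 0. -0. 32.] turn z -0.0
t 7.35 pos [ 440.6 -121.3  174.1] rot [179.93   0.    70.3 ] F [ 0.5  0.3 -0.6] gap 10.6
```

View pics/v5.png

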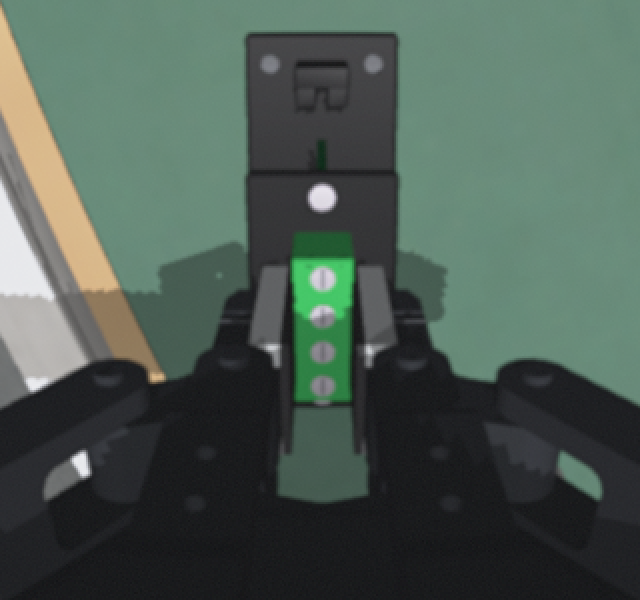

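Card held at gap 10.6, hanging straight. Strip top face spans image rows 279 to 351, centred on col 321. I'll check its offset in the tool frame.

```bash
python3 - <<'E'
from h import *
np.set_printoptions(precision=2,suppress=True)
c=lc(5)[0]; T=Ro.from_euler('xyz',[180,0,70.3],degrees=True); p=np.array([440.6,-121.3,173])
for uv in [(160+292/2,150+258/2),(160+353/2,150+258/2),(160+353/2,150+402/2),(160+293/2,150+402/2)]:
    print(T.inv().apply(onz('wrist',uv,p[2]-6,c)-p))
# cap far edge z = TCP-22, expected tool x = +28.5
for uv in [(160+248/2,150+173/2),(160+397/2,150+173/2)]: print('cap',T.inv().apply(onz('wrist',uv,p[2]-22,c)-p))
E
```

```text
[15.42 -5.72  6.  ]
[15.41  5.78  6.  ]
[-16.81   6.31   6.  ]
[-16.8   -6.03   6.  ]
cap [ 27.64 -15.19  22.  ]
cap [27.63 15.29 22.  ]
```

>>> carry_out --commands '[[[8,-32,18,0,0,0,-8],[8,-64,37,0,0,0,-16],[8,-96,55,0,0,0,-24],[8,-128,73,0,0,0,-32],[8,-159.8,91.5,0,0,0,-40.4]]]'

```text
time: 8.02
tool_pos: [472.6, -303.6, 172.1]
tcp_rot: [-180.0, -0.0, 111.0]
ft_force: [0.3, 0.3, -0.8]
finger_gap: 10.8
```

>>> carry_out --commands '[[[8,0,0,8,0,0,0],[8,0,0,20,0,0,0],[8,0,0,30,0,0,0],[8,0,0,34,0,0,0],[8,0,0,34,0,0,0]]]'

```text
time: 8.65
tool_pos: [472.5, -301.9, 137.6]
tcp_rot: [-180.0, -0.0, 110.7]
ft_force: [0.7, -0.2, 0.1]
finger_gap: 10.9
```

```bash
python3 - <<'E'
from h import *
st(); im=wsnap(6); a=snap('scene','s6.png'); b=snap('side','d6.png')
cv2.imwrite('pics/v6.png',np.hstack([cv2.resize(im[150:390,200:440],(400,400),interpolation=3),np.vstack([cv2.resize(a[240:360,400:520],(300,300),interpolation=3),cv2.resize(b[160:240,200:280],(300,300),interpolation=3)])[:400*0+600] if 0 else cv2.resize(a[230:350,390:510],(400,400),interpolation=3)])[:,:,::-1])
E
```

```text
t 8.65 pos [ 472.5 -301.9  137.6] rot [-1.7998e+02 -4.0000e-02  1.1072e+02] F [ 0.7 -0.2  0.1] gap 10.9
t 8.65 pos [ 472.5 -301.9  137.6] rot [-1.7998e+02 -4.0000e-02  1.1072e+02] F [ 0.7 -0.2  0.1] gap 10.9
```

View pics/v6.png

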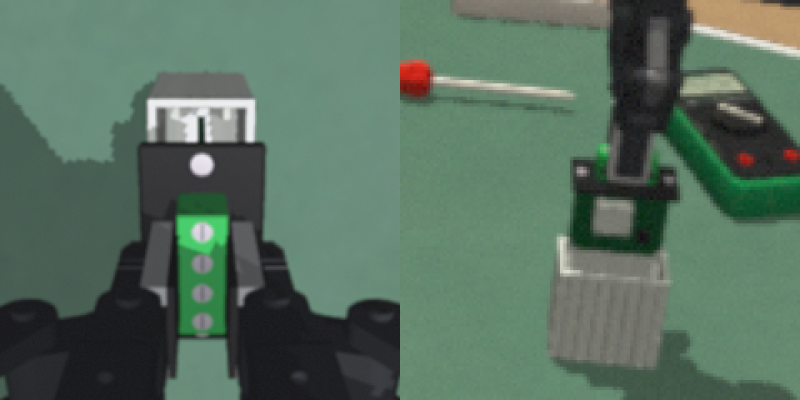

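Left (wrist): far rim edge of the case at crop (148,98) to (257,98), parallel to the cap, with the board end over the groove. Right (scene): card upright above the case.

```bash
python3 - <<'E'
from h import *
np.set_printoptions(precision=2,suppress=True)
c=lc(6)[0]; T=Ro.from_euler('xyz',[180,0,110.7],degrees=True); p=np.array([472.1,-302.5,138])
f=lambda x,y:(200+x*.6,150+y*.6)
for uv in [(148,98),(257,98)]: print('rim',T.inv().apply(onz('wrist',f(*uv),60,c)-p))
for uv in [(139,145),(265,145)]: print('cap',T.inv().apply(onz('wrist',f(*uv),p[2]-22,c)-p))
E
```

```text
rim [ 29.25 -17.67  78.  ]
rim [29.28 18.36 78.  ]
cap [ 28.51 -15.1   22.  ]
cap [28.53 15.53 22.  ]
```

>>> carry_out --commands '[[[8,0,0,6,0,0,0],[8,0,0,12,0,0,0],[8,0,0,16,0,0,0],[8,0,0,20,0,0,0],[8,0,0,20,0,0,0]]]'

```text
time: 9.43
tool_pos: [472.4, -302.3, 117.4]
tcp_rot: [-180.0, -0.0, 110.7]
ft_force: [0.3, 0.1, -0.8]
finger_gap: 10.9
```

>>> carry_out --commands '[[[8,0,0,4,0,0,0],[8,0,0,8,0,0,0],[8,0,0,12,0,0,0],[8,0,0,14,0,0,0],[8,0,0,14,0,0,0]]]'

```text
time: 10.05
tool_pos: [472.5, -302.4, 103.7]
tcp_rot: [-180.0, -0.0, 110.7]
ft_force: [-0.0, 0.2, -0.8]
finger_gap: 10.8
```

No contact so far; on down.

>>> carry_out --commands '[[[8,0,0,4,0,0,0],[8,0,0,8,0,0,0],[8,0,0,12,0,0,0],[8,0,0,15,0,0,0],[8,0,0,16,0,0,0]]]'

```text
time: 10.68
tool_pos: [472.5, -302.4, 87.6]
tcp_rot: [-180.0, -0.0, 110.7]
ft_force: [0.2, 0.1, -0.6]
finger_gap: 11.0
```

>>> carry_out --commands '[[[8,0,0,1,0,0,0],[8,0,0,1,0,0,0]]]'

```text
time: 10.92
tool_pos: [472.7, -302.6, 87.1]
tcp_rot: [180.0, 0.0, 110.7]
ft_force: [-0.4, -0.4, -0.3]
finger_gap: 10.7
```

>>> carry_out --commands '[[[8,0,0,1,0,0,0],[8,0,0,2,0,0,0],[8,0,0,2,0,0,0]]]'

```text
time: 11.3
tool_pos: [473.2, -302.7, 86.9]
tcp_rot: [180.0, 0.1, 110.7]
ft_force: [-5.3, 3.9, 12.8]
finger_gap: 10.6
```

>>> carry_out --commands '[[[8,0,0,1,0,0,0],[8,0,0,1,0,0,0]]]'

```text
time: 11.55
tool_pos: [473.5, -302.8, 86.9]
tcp_rot: [179.9, 0.1, 110.7]
ft_force: [-7.1, 5.7, 20.3]
finger_gap: 10.7
```

>>> carry_out --commands '[[[8,0,0,-2.5,0,0,0],[30,0,0,-3,0,0,0],[50,0,0,-3,0,0,0],[60,0,0,-3,0,0,0],[60,0,0,-3,0,0,0]]]'

```text
time: 12.18
tool_pos: [472.6, -302.4, 86.7]
tcp_rot: [-180.0, -0.0, 110.7]
ft_force: [0.2, -0.1, -0.2]
finger_gap: 59.8
```

>>> carry_out --commands '[[[60,0,0,-20,0,0,0],[60,0,0,-40,0,0,0],[60,0,0,-60,0,0,0],[60,0,0,-60,0,0,0]]]'

```text
time: 12.68
tool_pos: [474.3, -303.7, 150.5]
tcp_rot: [179.8, 0.3, 110.7]
ft_force: [-0.7, -1.2, -0.1]
finger_gap: 60.2
```

```bash
python3 - <<'E'
from h import *
st(); im=wsnap(7); a=snap('scene','s7.png')
cv2.imwrite('pics/v7.png',np.hstack([cv2.resize(im[170:370,220:420],(400,400),interpolation=3),cv2.resize(a[250:350,400:500],(400,400),interpolation=3)])[:,:,::-1])
E
```

```text
t 12.68 pos [ 474.3 -303.7  150.5] rot [179.83   0.28 110.7 ] F [-0.7 -1.2 -0.1] gap 60.2
t 12.68 pos [ 474.3 -303.7  150.5] rot [179.83   0.28 110.7 ] F [-0.7 -1.2 -0.1] gap 60.2
```

View pics/v7.png

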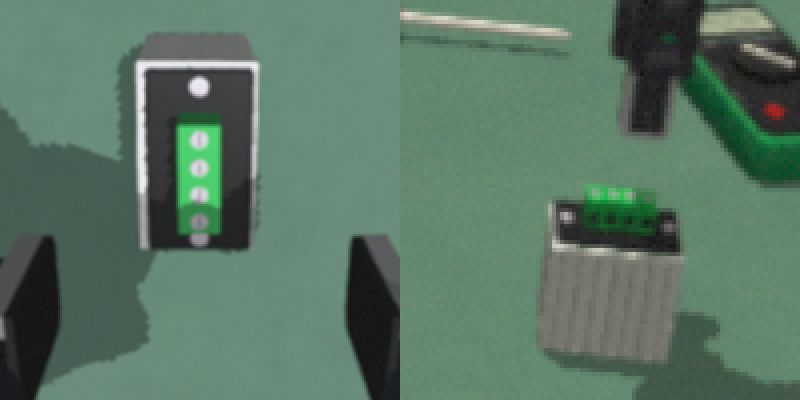

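The cap sits flush inside the case outline, on the rim, strip upright. Regrasping over the cap across the case.

>>> carry_out --commands '[[[60,0,0,30,0,0,0],[60,0,0,60,0,0,0],[60,0,0,85,0,0,0],[60,0,0,98,0,0,0],[60,0,0,101,0,0,0]]]'

```text
time: 13.4
tool_pos: [471.9, -301.9, 44.7]
tcp_rot: [-179.9, -0.1, 110.7]
ft_force: [-1.4, -0.1, 0.2]
finger_gap: 60.2
```

>>> carry_out --commands '[[[60,0,0,0,0,0,0],[30,0,0,0,0,0,0],[30,0,0,0,0,0,0],[30,0,0,0,0,0,0],[30,0,0,0,0,0,0]]]' --grip_force 80

```text
time: 14.02
tool_pos: [473.5, -303.2, 47.4]
tcp_rot: [179.9, 0.1, 110.7]
ft_force: [-1.8, -0.4, 5.5]
finger_gap: 35.0
```

>>> carry_out --commands '[[[30,0,0,0,0,0,0],[30,0,0,0,0,0,0]]]'

```text
time: 14.28
tool_pos: [473.5, -303.2, 47.4]
tcp_rot: [179.9, 0.1, 110.7]
ft_force: [-1.0, 1.2, 5.5]
finger_gap: 34.9
```

```bash
python3 - <<'E'
from h import *
np.set_printoptions(precision=1,suppress=True)
st()
N=lambda x,y: np.array([547.1,144])+Ro.from_euler('z',-6.9,degrees=True).as_matrix()[:2,:2]@[x,y]
s=N(32,25); h=N(22,15); print('seated',s,'start',h)
plan([(472.1,-302.5,110,110.7),(*N(22,-60),110,83.1),(*h,110,83.1),(*h,62,83.1)],(472.1,-302.5,46,110.7))
E
```

```text
t 14.28 pos [ 473.5 -303.2   47.4] rot [179.9   0.1 110.7] F [-1.   1.2  5.5] gap 34.9
seated [581.9 165. ] start [570.7 156.2]
rows 2 shift [  0.   0. -64.] turn z -0.0
rows 4 shift [163.9 109.8   0. ] turn z 13.8
rows 4 shift [185.4  67.6   0. ] turn z 13.8
rows 2 shift [75. -0. -0.] turn z -0.0
rows 1 shift [ 0. -0. 48.] turn z -0.0
```

>>> carry_out --commands '[[[30,0,0,-10,0,0,0],[30,0,0,-30,0,0,0],[30,0,0,-50,0,0,0],[30,0,0,-64,0,0,0],[30,0,0,-64,0,0,0]]]'

```text
time: 14.9
tool_pos: [473.8, -303.3, 112.2]
tcp_rot: [179.9, 0.2, 110.7]
ft_force: [0.1, -0.4, -3.4]
finger_gap: 35.3
```

>>> carry_out --commands '[[[30,32.8,22,0,0,0,2.76],[30,65.6,44,0,0,0,5.5],[30,98.4,66,0,0,0,8.3],[30,131,88,0,0,0,11],[30,163.9,109.8,0,0,0,13.8]]]'

```text
time: 15.52
tool_pos: [517.1, -109.0, 109.2]
tcp_rot: [-179.9, -0.0, 96.8]
ft_force: [1.2, -0.2, -1.6]
finger_gap: 34.9
```

>>> carry_out --commands '[[[30,37,13.5,0,0,0,2.76],[30,74,27,0,0,0,5.5],[30,111,40.5,0,0,0,8.3],[30,148,54,0,0,0,11],[30,185.4,67.6,0,0,0,13.8]]]'

```text
time: 16.15
tool_pos: [561.9, 83.0, 109.1]
tcp_rot: [-179.9, 0.0, 83.0]
ft_force: [-0.4, 0.5, -2.4]
finger_gap: 34.8
```

>>> carry_out --commands '[[[30,20,0,0,0,0,0],[30,45,0,0,0,0,0],[30,65,0,0,0,0,0],[30,75,0,0,0,0,0],[30,75,0,0,0,0,0]]]'

```text
time: 16.77
tool_pos: [571.2, 156.4, 109.8]
tcp_rot: [-180.0, 0.0, 83.2]
ft_force: [0.0, 0.2, -2.7]
finger_gap: 35.0
```

```bash
python3 - <<'E'
from h import *
st(); im=wsnap(8)
cv2.imwrite('pics/v8.png',cv2.resize(im[60:360,140:500],(720,600),interpolation=3)[:,:,::-1])
E
```

```text
t 16.77 pos [571.2 156.4 109.8] rot [-1.7998e+02  2.0000e-02  8.3150e+01] F [ 0.   0.2 -2.7] gap 35.0
t 16.77 pos [571.2 156.4 109.8] rot [-1.7998e+02  2.0000e-02  8.3150e+01] F [ 0.   0.2 -2.7] gap 35.0
```

View pics/v8.png

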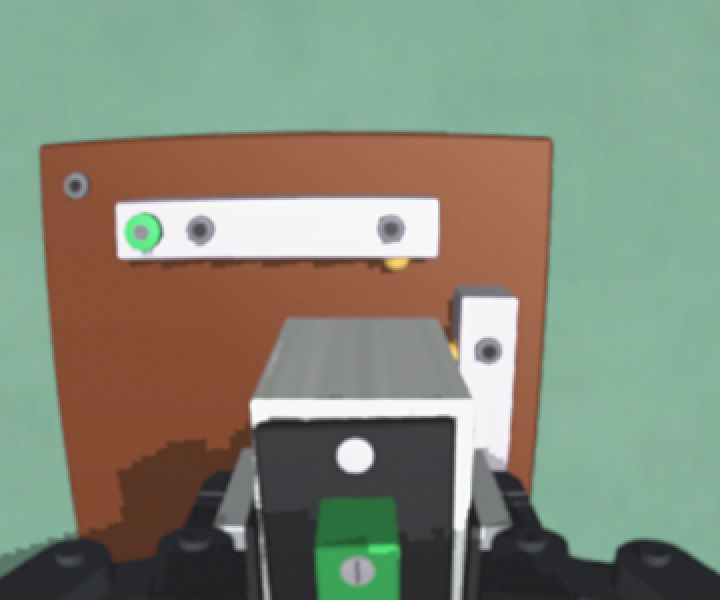

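Unit held upright, square to the nest. Short bar front edge at crop (118,259) to (439,257), long bar front corner at about (460,297), case bottom edge at (288,319) to (438,319).

```bash
python3 - <<'E'
from h import *
np.set_printoptions(precision=2,suppress=True)
c=lc(8)[0]; T=Ro.from_euler('xyz',[180,0,83.1],degrees=True); p=np.array([570.9,156.3,110])
f=lambda x,y:(140+x/2,60+y/2)
for l,uv,z in [('short',(118,259),32),('short',(439,257),32),('long corner',(460,297),32),('long far outer',(517,297),32),('case bot',(288,319),64),('case bot',(438,319),64),('rim',(251,402),124),('rim',(472,400),124)]:
    print(l,T.inv().apply(onz('wrist',f(*uv),z,c)-p))
E
```

```text
short [ 40.27 -68.83  78.  ]
short [39.99 21.03 78.  ]
long corner [28.88 27.12 78.  ]
long far outer [29.05 43.26 78.  ]
case bot [ 29.79 -17.24  46.  ]
case bot [29.82 17.79 46.  ]
rim [ 30.09 -17.25 -14.  ]
rim [ 30.46  17.23 -14.  ]
```

Gaps to the stops: 10 mm in y and about 9 mm in x, matching the plan. Lowering.

>>> carry_out --commands '[[[30,0,0,15,0,0,0],[30,0,0,30,0,0,0],[30,0,0,42,0,0,0],[30,0,0,48,0,0,0],[30,0,0,48,0,0,0]]]'

```text
time: 17.45
tool_pos: [570.8, 156.2, 61.2]
tcp_rot: [-179.9, 0.0, 83.1]
ft_force: [-0.3, 0.2, -3.2]
finger_gap: 34.5
```

>>> carry_out --commands '[[[30,0,0,1,0,0,0],[30,0,0,2,0,0,0],[30,0,0,3,0,0,0],[30,0,0,3,0,0,0]]]'

```text
time: 17.95
tool_pos: [571.6, 156.4, 59.5]
tcp_rot: [180.0, -0.0, 83.1]
ft_force: [0.6, 0.9, 0.8]
finger_gap: 35.3
```

>>> carry_out --commands '[[[30,0,0,0.5,0,0,0],[30,0,0,1,0,0,0],[30,0,0,1,0,0,0]]]'

```text
time: 18.32
tool_pos: [571.6, 156.4, 59.4]
tcp_rot: [180.0, -0.0, 83.1]
ft_force: [-6.1, -0.7, 9.3]
finger_gap: 34.8
```

>>> carry_out --commands '[[[30,0,0,-0.8,0,0,0],[30,2,2,-0.8,0,0,0],[30,4,4,-0.8,0,0,0],[30,6,6,-0.8,0,0,0],[30,6,6,-0.8,0,0,0]]]'

```text
time: 18.95
tool_pos: [577.7, 160.6, 59.5]
tcp_rot: [-179.9, 0.1, 83.1]
ft_force: [-7.4, -5.9, 9.9]
finger_gap: 34.8
```

>>> carry_out --commands '[[[30,1,1,0,0,0,0],[30,2,2,0,0,0,0],[30,3,3,0,0,0,0],[30,4,4,0,0,0,0],[30,4,4,0,0,0,0]]]'

```text
time: 19.58
tool_pos: [581.0, 162.9, 59.5]
tcp_rot: [-179.8, 0.2, 83.1]
ft_force: [-13.8, -11.7, 17.3]
finger_gap: 34.8
```

>>> carry_out --commands '[[[30,0.5,0.5,0,0,0,0],[30,1,1,0,0,0,0],[30,1,1,0,0,0,0]]]'

```text
time: 19.95
tool_pos: [581.9, 163.5, 59.5]
tcp_rot: [-179.8, 0.3, 83.1]
ft_force: [-15.8, -12.6, 19.2]
finger_gap: 35.1
```

>>> carry_out --commands '[[[30,0,0,-0.8,0,0,0],[30,0.5,0.3,-1.2,0,0,0],[30,1,0.5,-1.2,0,0,0],[30,1,0.5,-1.2,0,0,0]]]'

```text
time: 20.45
tool_pos: [582.0, 163.8, 59.6]
tcp_rot: [-179.7, 0.3, 83.1]
ft_force: [-13.6, -14.8, 12.6]
finger_gap: 34.5
```

>>> carry_out --commands '[[[30,0.5,0.5,0,0,0,0],[30,1,1,0,0,0,0],[30,1,1,0,0,0,0]]]'

```text
time: 20.82
tool_pos: [582.1, 163.8, 59.6]
tcp_rot: [-179.6, 0.4, 83.0]
ft_force: [-20.2, -17.8, 19.6]
finger_gap: 35.0
```

>>> carry_out --commands '[[[30,0,0,-1,0,0,0],[30,0.5,0,-1.5,0,0,0],[30,1,0,-1.5,0,0,0],[30,1.5,0,-1.5,0,0,0],[30,1.5,0,-1.5,0,0,0]]]'

```text
time: 21.45
tool_pos: [582.3, 165.7, 59.7]
tcp_rot: [-179.6, 0.4, 83.1]
ft_force: [-12.6, -15.7, 7.3]
finger_gap: 34.9
```

>>> carry_out --commands '[[[30,0,0,0,0,0,0],[30,0,0,0,0,0,0]]]'

```text
time: 21.7
tool_pos: [582.3, 165.7, 59.7]
tcp_rot: [-179.6, 0.4, 83.1]
ft_force: [-12.5, -14.6, 6.5]
finger_gap: 34.8
```

```bash
python3 - <<'E'
from h import *
st(); im=wsnap(9); st()
cv2.imwrite('pics/v9.png',cv2.resize(im[100:360,180:480],(692,600),interpolation=3)[:,:,::-1])
E
```

```text
t 21.7 pos [582.3 165.7  59.7] rot [-179.59    0.38   83.06] F [-12.5 -14.6   6.5] gap 34.8
t 21.7 pos [582.3 165.7  59.7] rot [-179.59    0.38   83.06] F [-12.5 -14.6   6.5] gap 34.8
t 21.75 pos [582.3 165.7  59.7] rot [-179.59    0.38   83.06] F [-13.1 -14.4   5.5] gap 34.5
```

View pics/v9.png

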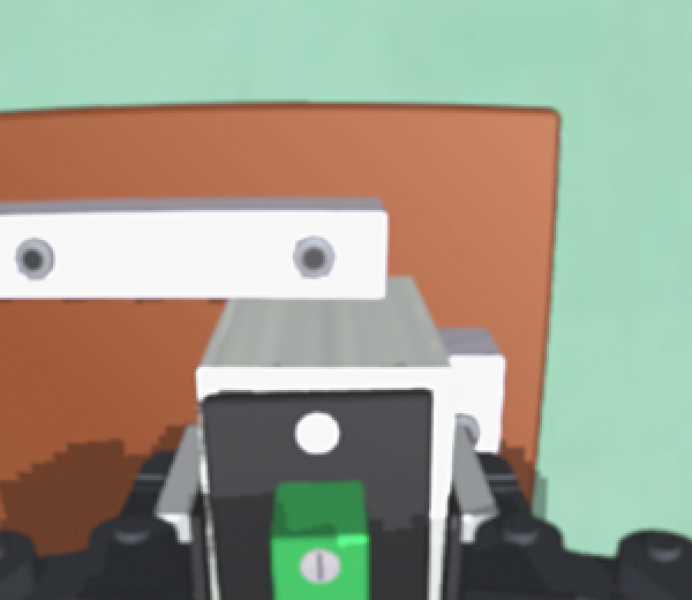

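It moved 1.9 mm further once the vertical load came off, and no gap or brass is visible at the short stop now. Pressing harder with low vertical load.

>>> carry_out --commands '[[[30,0,0.5,-0.3,0,0,0],[30,0.5,1,-0.6,0,0,0],[30,0.8,1.5,-0.8,0,0,0],[30,0.8,1.5,-0.8,0,0,0],[30,0.8,1.5,-0.8,0,0,0]]]'

```text
time: 22.38
tool_pos: [582.4, 165.8, 59.8]
tcp_rot: [-179.4, 0.5, 83.1]
ft_force: [-17.9, -17.3, 8.3]
finger_gap: 35.3
```

>>> carry_out --commands '[[[30,0.5,0.5,-0.4,0,0,0],[30,0.8,0.8,-0.6,0,0,0],[30,0.8,0.8,-0.6,0,0,0],[30,0.8,0.8,-0.6,0,0,0]]]'

```text
time: 22.88
tool_pos: [582.5, 165.8, 59.8]
tcp_rot: [-179.3, 0.5, 83.0]
ft_force: [-20.4, -19.8, 8.1]
finger_gap: 34.8
```

>>> carry_out --commands '[[[30,0,0,-0.4,0,0,0],[30,0,0,-0.6,0,0,0],[30,0,0,-0.6,0,0,0],[30,0,0,-0.6,0,0,0]]]'

```text
time: 23.38
tool_pos: [582.5, 165.8, 59.8]
tcp_rot: [-179.3, 0.5, 83.0]
ft_force: [-17.1, -19.8, 3.5]
finger_gap: 34.7
```

>>> carry_out --commands '[[[30,0.2,0.5,0,0,0,0],[30,0.2,0.5,0,0,0,0],[30,0.2,0.5,0,0,0,0],[30,0.2,0.5,0,0,0,0]]]'

```text
time: 23.88
tool_pos: [582.6, 165.9, 59.8]
tcp_rot: [-179.2, 0.6, 83.0]
ft_force: [-20.5, -19.9, 6.3]
finger_gap: 34.9
```

```bash
python3 - <<'E'
from h import *
st(); im=wsnap(10); a=snap('scene','s10.png')
cv2.imwrite('pics/v10.png',np.hstack([cv2.resize(im[180:330,250:430],(480,400),interpolation=3),cv2.resize(a[190:290,220:300],(320,400),interpolation=3)])[:,:,::-1])
s=r.sense(); print(s['wrist_torque'])
E
```

```text
t 23.88 pos [582.6 165.9  59.8] rot [-179.25    0.56   83.05] F [-20.5 -19.9   6.3] gap 34.9
t 23.88 pos [582.6 165.9  59.8] rot [-179.25    0.56   83.05] F [-20.5 -19.9   6.3] gap 34.9
[-3.42915957  3.36643584 -0.09212215]
```

```bash
python3 -c "
from h import *
st(); print(r.hand_in()); st()"
```

```text
t 23.98 pos [582.6 165.9  59.9] rot [-179.25    0.56   83.04] F [-20.6 -19.7   5.8] gap 34.6
the job is handed in; nothing more can be done
None
the job is handed in; nothing more can be done
```

I slid the card home into the case, stood the closed unit in the nest, and handed the job in at about 24 s with the gripper still pressing it into the corner. No verdict was reported.

- **Card:** the last picture before the regrasp showed the cap lying on the rim, inside the case outline. It stopped at the expected height under about 20 N.
- **Seating:** pressed along both nest axes, the unit first stuck about 2 mm short of the short stop. It moved in once I took vertical load off.
- **Final push:** I read about 18 N toward the long stop and 22 N toward the short stop, with 6 N downward. The tool did not move noticeably when I changed the load.
- **Travel:** from my reference view the tool moved about 10.2 mm toward the long stop and 10.8 mm toward the short stop. The measured gaps were about 9.3 and 10 mm, so both stops should be reached with the plungers in.
- **Tilt:** the tool leans about 0.9° (0.016 rad), within the 0.06 rad limit.

**Not confirmed:** the last close-up was refused by the picture limit, so seating and plunger travel rest on force and position. The view before it showed no gap at the short stop. I did not re-check the bystanders by camera, but the arm stayed clear of them.

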